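# Dock a loaded sample-tube tray under the scan bridge

### The job

Pick up the tray that holds the sample tubes by its fin handle and slide it, plain end first, into the channel of the scanning dock, under the bridge. Push it gently past the spring catch until it is fully home and stays there when you let go, with every tube still standing in its well; do not force it, and leave the empty tray and the other things on the bench where they are.

Things in the scene. Friction and masses are not known exactly. Their poses are not given: they have to be found in the camera images.
- tray: Loaded tray: aluminium block 110 (x) x 80 (y) x 28 mm, 4 x 3 square wells, five hold capped tubes whose tops stand 51 mm above its underside. Origin: centre of underside, z up, +x to its plain rear end (goes in first). Round ears (radius 5, z 3 to 25) at x = +-47 widen it to y = +-44.5. 0.16 to 0.26 kg without tubes. Starts left or right of the dock, spare on the other side.
- tray_fin (a point): Middle of the tray's fin handle, an upright plate at its front end: 10 mm thick (y), 34 long, 42 high. In the tray frame this point is at x = -70, z = 27 mm; the fin spans x -87 to -53, z 6 to 48. Pinch it across y. The tray's centre of mass lies about 70 mm behind it. Axes as the tray's.
- spare_tray: An identical tray without tubes; a bystander. Same frame and sizes.
- dock: Scanning dock, fixed. Origin: mid-channel at table height; z up; +x = the way in (away from the robot, yaw up to 0.25 rad). Channel floor z = 20 mm from x = -70 to the back stop: rubber buffers, face at x = 75 (giving 7 N per mm), rigid 4.5 mm behind. Cheeks up to z = 48, inner faces y = +-46. Over 60 N between tray and dock or robot and dock counts as forcing.
- dock_mouth (a point): Middle of the dock's entry: dock x = -80, y = 0, z = 20 mm. Here the cheeks flare out to about y = +-53 and a steel ramp leads up to the floor: upper surface from z = 12 at dock x = -86 to z = 21 at x = -68.
- dock_bridge (a point): Middle of the lower front edge of the grey scan bridge over the channel: dock x = -60, z = 92 mm. The bridge spans dock x -60 to -10, z 92 to 157, 150 wide; behind it the channel is open above. With the tray home the fin's front edge is at about x = -68: a gripper pointing straight down hits the bridge there, one leaning back to the robot 30 to 45 degrees does not.
- dock_home (a point): Where the tray's origin belongs: dock x = 20, y = 0, z = 20 mm, rear against the stop; once caught it may spring back to x = 18. A sprung ejector in the stop pushes out with 2 to 3 N over the last 12 mm.
- dock_catch (a point): Midway between two sprung steel rollers in the cheeks, dock x = 58.5, z = 34 mm, that snap in front of the tray's rear ears. Tray meets them with its origin at dock x = 4; passing takes about 10 to 15 N of push, then it runs on to the stop. If it has not passed, it is not held and stays 10 mm or more short of home.
- marker: Loose marker pen, 125 mm long, 13 mm thick, lying; bystander. Origin: middle of its underside.
- forceps: Loose steel forceps, 130 mm long, 4 mm high, lying; bystander. Origin: middle of its underside.
- wash_bottle: Loose white-capped bottle, 70 mm across, 170 mm high, standing; bystander. Origin: centre of its underside.
- tube0: Capped sample tube, clear with a blue cap, 12.6 mm across, 42 mm tall, loose in a 14.5 mm square well of the loaded tray, on the well's floor 8 mm above the tray's underside; in the tray's frame at x = -36, y = 25 mm. Origin: centre of its underside.
- tube1: Capped sample tube, clear with a blue cap, 12.6 mm across, 42 mm tall, loose in a 14.5 mm square well of the loaded tray, on the well's floor 8 mm above the tray's underside; in the tray's frame at x = -12, y = -25 mm. Origin: centre of its underside.
- tube2: Capped sample tube, clear with a blue cap, 12.6 mm across, 42 mm tall, loose in a 14.5 mm square well of the loaded tray, on the well's floor 8 mm above the tray's underside; in the tray's frame at x = 12, y = 0 mm. Origin: centre of its underside.
- tube3: Capped sample tube, clear with a blue cap, 12.6 mm across, 42 mm tall, loose in a 14.5 mm square well of the loaded tray, on the well's floor 8 mm above the tray's underside; in the tray's frame at x = 36, y = 25 mm. Origin: centre of its underside.
- tube4: Capped sample tube, clear with a blue cap, 12.6 mm across, 42 mm tall, loose in a 14.5 mm square well of the loaded tray, on the well's floor 8 mm above the tray's underside; in the tray's frame at x = 36, y = -25 mm. Origin: centre of its underside.
Mind the look-alikes: they are no part of the job. What is shaped like the tray but orange or yellow is not meant.

How it is judged:
By the outcome, as a careful person would: the job done as asked, in the order asked, and still so for the second after the job is handed in, with the robot touching nothing.
It also fails if it takes over 64 s, if anything falls off the work surface, if the arm or the gripper's body presses on something with over 40 N, if the wrist force passes 120 N, or if a joint passes its speed limit or range.

### The arm

A 6-joint arm with a two-finger parallel gripper is mounted at the origin on the work surface. World frame = base frame: x ahead of the robot, y to its left, z up, the work surface at z = 0. Lengths are in m, angles in rad, forces in N, time in s.
With the tool pointing down it reaches from about 0.425 to 0.925 m from the base axis. Payload 12.5 kg.
Tool frame: the origin (TCP) lies midway between the tips of the shut fingers; the grasp point (between the pads) lies 19 mm behind it; z points along the fingers, y is the line along which they close (so a half turn about z gives the same grasp; the last joint's range is limited). The gripper opens to 85 mm and grips with 20 to 120 N. Pads are 22 mm wide; open, the fingers measure 114 mm over their backs; the gripper's body (76 mm by 85 mm) begins 54 mm behind the grasp point. The pads swing forward as they close: fully open they stand 13 mm farther back than shut.
Start: joints at [-1.276, 0.491, 1.559, -0, 1.092, -0.106], TCP at [0.244, -0.575, 0.211] pointing down, gripper open.
Joint ranges: [-3.1, 3.1], [-0.84, 2.19], [0.05, 2.79], [-1.13, 4.28], [0.06, 2.93], [-2.69, 2.69]. Speed limits (rad/s): [2.22, 2.22, 2.79, 3.14, 3.14, 3.14].

### API

Orientations are given as a 3x3 rotation matrix whose columns are the frame's x, y, z axes.
In Python, from rig import env gives the robot as it stands.
- The arm moves only by the tool arm_command, never from a script. Its argument "increments" is one flat list of numbers, 4 for each row, row after row: the shift along the world's x, y, z in m, then the turn about the world's z in rad. A call has 1 to 8 rows; each row shifts and turns the commanded pose from where the row before left it; what a row does not reach is not made up. A row lasts 1/10 s, in which the tool goes at most 50 mm and 8.59 degrees, less where a joint would pass 70% of its speed; a pose out of reach is approached as far as the arm can. A call is refused whole if a number of a shift passes 0.05 or a number of a turn 0.15, either way. A call with a gripper value outside its range is refused whole. "claw" is the closure, from -1 (fully open) to 1 (shut), set as the call begins (left out, the last holds). The fingers move at their own pace and stop on an object; the grip force is fixed at half the most. Time passes only in rows, so rows that do not move let the fingers close. It gives the time, the measured TCP pose, the force, the opening and the grip force at its end, in the units of the state.
- env.observe(): the state, without advancing time (a new reading comes with each control period).
- env.grab_frame(name): name is "scene" or "top"; returns the picture (400x640x3 uint8, red, green, blue); there is no depth.
- env.camera_params(name): a dict with "K" (3x3 intrinsics, pixels), "cam_to_world" (4x4, takes a point from camera to world coordinates). Camera axes: x right, y down, z forward; pixel columns grow to the right and rows downward; lengths in m; the calibration is good to about 2 mm. A picture is of the moment at which its call begins. camera_params takes no time and is no camera call.
- env.finish_job(): hands the job in; it is judged then, once.
The state is a dict: "t": time; "joint_pos": joint angles; "dq": joint speeds; "joint_torque": joint torques, N m; "eef_pos": TCP position; "eef_rot": TCP orientation; "ft_force": force on the tool from outside, world axes, zero at the start; "torque": the same for the moment, N m; "finger_gap": finger opening in m; "gripper_force": force on a finger pad.
Only numpy, scipy, OpenCV 4.12 (cv2) and the standard library are available. Lean on these libraries where they do the work, as an engineer would, in place of code of your own. Each camera call takes 0.05 s, during which the arm holds its last target. There are 200 camera calls.

## Working session

There is one attempt and no reset: what is moved stays moved. The work goes in short steps, Python scripts to look and compute and a tool call to move; the robot and the scene stay as the last step left them, time stands still between calls to the robot, and variables do not carry over. Pictures are saved under pics/ and viewed, at most 10 in all, crops included, and the job is handed in when it is done.

Besides the shell and the picture viewer there is one more tool, called after "Call:" as name(argument=value, ...) on one line, values as JSON. arm_command: Moves the arm, as the interface text tells. Its arguments: {"type":"object","properties":{"increments":{"type":"array","items":{"type":"number"}},"claw":{"type":"number"}},"required":["increments"]}

```bash
mkdir -p pics; ls
python3 - <<'E'
from rig import env
import cv2,numpy as np
for n in("scene","top"):
    f=env.grab_frame(n);cv2.imwrite(f"pics/{n}0.png",f[:,:,::-1]);p=env.camera_params(n);print(n,np.round(p["K"],1).tolist(),np.round(p["cam_to_world"],3).tolist())
s=env.observe();print(s["t"],s["eef_pos"],s["eef_rot"])
E
```

```text
pics
scene [[373.6, 0.0, 317.7], [0.0, 373.6, 201.7], [0.0, 0.0, 1.0]] [[-0.286, 0.547, -0.787, 1.282], [0.958, 0.16, -0.237, 0.213], [-0.003, -0.822, -0.57, 0.618], [0.0, 0.0, 0.0, 1.0]]
top [[365.8, 0.0, 321.2], [0.0, 365.8, 199.2], [0.0, 0.0, 1.0]] [[0.014, -0.99, 0.138, 0.402], [-1.0, -0.015, -0.003, -0.009], [0.005, -0.138, -0.99, 1.018], [0.0, 0.0, 0.0, 1.0]]
0.1 [ 0.24381506 -0.57524048  0.2101777 ] [[ 9.20742124e-01  3.90171570e-01 -2.94953079e-04]
 [ 3.90171667e-01 -9.20741621e-01  9.68501698e-04]
 [ 1.06306252e-04 -1.00682264e-03 -9.99999488e-01]]
```

View pics/top0.png

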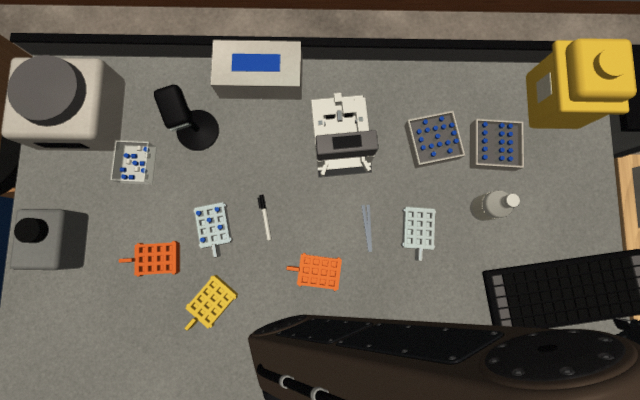

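View pics/scene0.png

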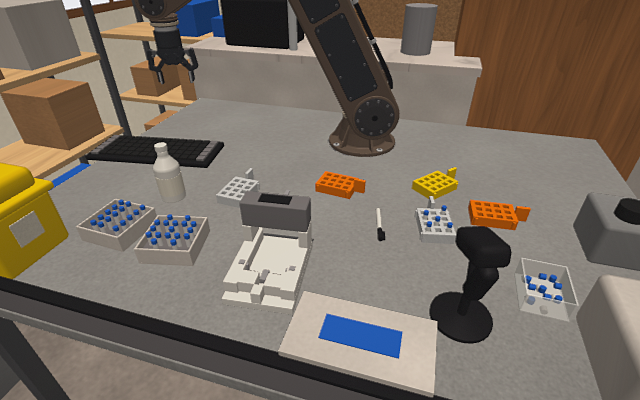

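The top view shows the loaded tray, with blue caps, at about (212,227) and its fin at (215,250). The dock is at about (345,140) with its mouth near (345,170), and the spare tray is at (420,228). The scene view agrees.

```bash
python3 - <<'E'
import cv2,numpy as np
t=cv2.imread("pics/top0.png")
a=cv2.resize(t[195:265,180:250],None,fx=5.5,fy=5.5,interpolation=cv2.INTER_CUBIC)
b=cv2.resize(t[90:180,305:385],None,fx=5,fy=5,interpolation=cv2.INTER_CUBIC)
h=max(a.shape[0],b.shape[0]);c=np.zeros((h,a.shape[1]+b.shape[1],3),np.uint8);c[:a.shape[0],:a.shape[1]]=a;c[:b.shape[0],a.shape[1]:]=b
print(a.shape,b.shape);cv2.imwrite("pics/crop1.png",c)
E
cat > h.py <<'E'
import numpy as np
from rig import env
def ray(cam,uv,z):
    p=env.camera_params(cam);K=p["K"];T=np.array(p["cam_to_world"])
    uv=np.atleast_2d(uv).astype(float)
    d=np.c_[uv,np.ones(len(uv))]@np.linalg.inv(K).T@T[:3,:3].T
    return T[:3,3]+d*((z-T[2,3])/d[:,2])[:,None]
def proj(cam,X):
    p=env.camera_params(cam);T=np.linalg.inv(p["cam_to_world"])
    c=np.atleast_2d(X)@T[:3,:3].T+T[:3,3];q=c@np.array(p["K"]).T;return q[:,:2]/q[:,2:]
E
```

```text
(385, 385, 3) (450, 400, 3)
```

View pics/crop1.png

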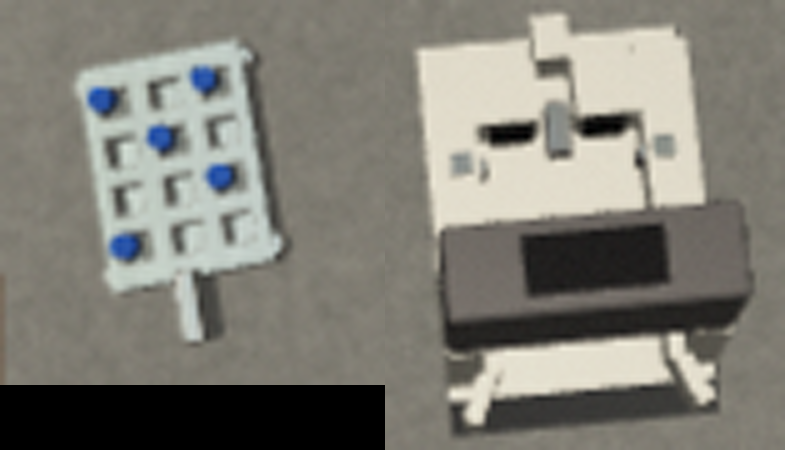

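The crop shows the tray with its fin to the lower right and its five caps clear. The bridge top corners are at crop pixels (440,228), (742,202), (750,295) and (447,322), and the flared mouth is below them.

Run:
```python
from h import *
import cv2
t=cv2.imread("pics/top0.png");s=cv2.imread("pics/scene0.png")
M=np.array([[-36,25],[-12,-25],[12,0],[36,25],[36,-25]])/1e3
def fit(A,B):
    a=A.mean(0);b=B.mean(0);H=(A-a).T@(B-b);th=np.arctan2(H[0,1]-H[1,0],H[0,0]+H[1,1])
    R=np.array([[np.cos(th),-np.sin(th)],[np.sin(th),np.cos(th)]]);o=b-R@a
    return th,o,np.abs(A@R.T+o-B).max()
from itertools import permutations
for cam,im,(x0,y0,x1,y1) in(("top",t,(190,198,235,260)),("scene",s,(412,200,460,245))):
    hsv=cv2.cvtColor(im,cv2.COLOR_BGR2HSV);m=cv2.inRange(hsv,(105,150,60),(130,255,255));mm=np.zeros_like(m);mm[y0:y1,x0:x1]=m[y0:y1,x0:x1]
    n,l,st,c=cv2.connectedComponentsWithStats(mm);c=c[1:][st[1:,4]>4]
    P=ray(cam,c,.046)[:,:2];print(cam,len(P))
    if len(P)==5: print(min(((fit(M,P[list(p)])) for p in permutations(range(5))),key=lambda f:f[2]))
# tray outline in top
w=cv2.inRange(t,(150,150,150),(255,255,255));
# fin top
c=lambda x,y,off:(off[0]+x,off[1]+y)
fin=np.array([[180+(x)/5.5-.4,195+y/5.5-.4] for x,y in((187,277),(193,338))]);print("fin top",ray("top",fin,.048))
D=np.array([[-10,75],[-10,-75],[-60,-75],[-60,75]])/1e3
px=np.array([[305+(x-385)/5-.4,90+y/5-.4] for x,y in((440,228),(742,202),(750,295),(447,322))])
th,o,e=fit(D,ray("top",px,.157)[:,:2]);print("dock",th,o,e)
R=np.array([[np.cos(th),-np.sin(th)],[np.sin(th),np.cos(th)]])
def W(x,y,z):return np.r_[R@[x,y]+o,z]
pts=[W(*q) for q in((-.06,.075,.157),(-.06,-.075,.157),(-.01,-.075,.157),(-.01,.075,.157),(.075,.046,.048),(.075,-.046,.048),(-.01,.046,.048),(-.01,-.046,.048),(-.08,.053,.048),(-.08,-.053,.048),(.0585,0,.034),(-.086,0,.012))]
v=[]
for cam,im,b in(("top",t,(300,85,390,185)),("scene",s,(215,185,325,310))):
    k=5;x0,y0,x1,y1=b;g=cv2.resize(im[y0:y1,x0:x1],None,fx=k*.8,fy=k*.8,interpolation=cv2.INTER_CUBIC)
    for i,q in enumerate(proj(cam,pts)):
        cv2.circle(g,tuple(int(a) for a in (q-[x0,y0]+.5)*k*.8),3,(0,0,255),-1 if i<4 else 1)
    v.append(g)
h=max(g.shape[0] for g in v);v=[cv2.copyMakeBorder(g,0,h-g.shape[0],0,0,0) for g in v];cv2.imwrite("pics/chk.png",np.hstack(v))
```

```text
top 5
(np.float64(0.2130045939698879), array([0.46667733, 0.28338724]), np.float64(0.0003894018880572503))
scene 5
(np.float64(0.2128418673694102), array([0.46515684, 0.28337524]), np.float64(0.000513864812700493))
fin top [[0.41165438 0.26891174 0.048     ]
 [0.38291185 0.26449322 0.048     ]]
dock 0.10332193530176996 [ 0.69829276 -0.06789054] 0.0018723449995358132
```

View pics/chk.png

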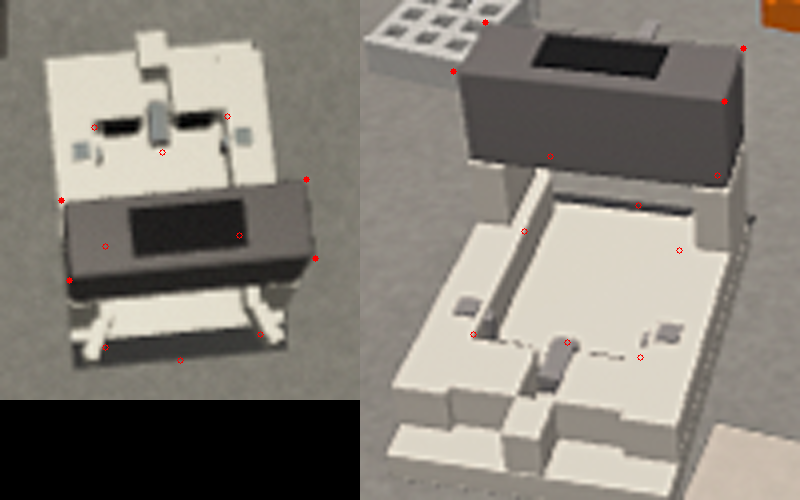

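The dock fit agrees in both views, with the origin at (0.698, -0.068) and yaw 0.103. The tray is at (0.466, 0.283) with yaw 0.213, so the fin is at about (0.398, 0.268). I'll lift over the bottle and swing across.

Call:
arm_command(increments=[0,0,0.05,0,0,0,0.05,0,0.027,0.038,0,0,0.027,0.038,0,0,0.027,0.038,0,0,0.027,0.038,0,0,0.027,0.038,0,0,0.027,0.038,0,0], claw=-1)

```text
t: 0.9
eef_pos: [0.4066, -0.3457, 0.3106]
eef_rot: [[0.921, 0.39, -0.0], [0.39, -0.921, 0.0], [-0.0, -0.0, -1.0]]
ft_force: [-0.0, -0.0, 0.7]
finger_gap: 0.0856
gripper_force: 0.0
```

Call:
arm_command(increments=[0.027,0.038,0,0,0.027,0.038,0,0,0.027,0.038,0,0,0,0.045,0,-0.04,0,0.045,0,-0.04,-0.01,0.045,0,-0.04,-0.01,0.045,0,-0.04,-0.01,0.045,0,-0.03])

```text
t: 1.7
eef_pos: [0.456, -0.0068, 0.3105]
eef_rot: [[0.978, 0.207, -0.0], [0.207, -0.978, 0.0], [-0.0, -0.0, -1.0]]
ft_force: [1.0, -0.0, -0.1]
finger_gap: 0.0855
gripper_force: 0.0
```

Call:
arm_command(increments=[-0.009,0.039,0,0,-0.009,0.039,0,0,-0.009,0.039,0,0,-0.009,0.039,0,0,-0.009,0.039,0,0,-0.009,0.039,0,0,-0.009,0.039,-0.03,0.005,0,0.001,-0.05,0])

```text
t: 2.5
eef_pos: [0.3938, 0.2693, 0.2317]
eef_rot: [[0.976, 0.218, 0.005], [0.218, -0.976, 0.003], [0.006, -0.002, -1.0]]
ft_force: [1.2, -0.2, -0.6]
finger_gap: 0.0853
gripper_force: 0.0
```

Call:
arm_command(increments=[0,0,-0.05,0,0,0,-0.05,0,0,0,-0.03,0])

```text
t: 2.8
eef_pos: [0.3924, 0.265, 0.0977]
eef_rot: [[0.977, 0.214, -0.003], [0.214, -0.977, -0.002], [-0.003, 0.001, -1.0]]
ft_force: [0.6, -0.0, -0.3]
finger_gap: 0.0853
gripper_force: 0.0
```

Run:
```python
from h import *
import cv2
f=[cv2.resize(env.grab_frame(n)[y:y+100,x:x+100,::-1],None,fx=4,fy=4,interpolation=cv2.INTER_CUBIC) for n,x,y in(("top",165,190),("scene",390,140))]
cv2.imwrite("pics/g1.png",np.hstack(f))
s=env.observe();print(s["eef_pos"],s["joint_pos"])
```

```text
[0.39214866 0.26465989 0.09760117] [ 4.53989449e-01  4.48084227e-01  2.03840958e+00 -1.61696625e-04
  6.62170586e-01  1.80913425e+00]
```

View pics/g1.png

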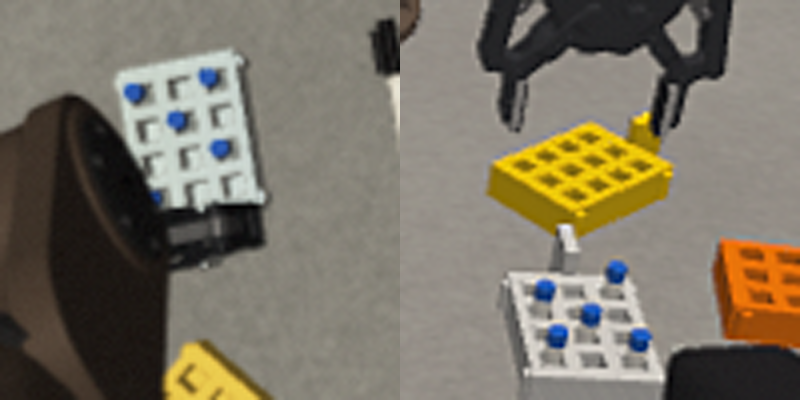

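The top crop shows the gripper just above the fin. The scene crop shows the fin, at about (567,245), between the fingers. I'll descend and close.

Call:
arm_command(increments=[0.002,0.003,-0.03,0,0,0,-0.03,0,0,0,-0.018,0,0,0,-0.01,0,0,0,0,0])

```text
t: 3.4
eef_pos: [0.3962, 0.2686, 0.013]
eef_rot: [[0.977, 0.214, -0.0], [0.214, -0.977, -0.0], [-0.0, 0.0, -1.0]]
ft_force: [0.9, 0.7, 0.4]
finger_gap: 0.0851
gripper_force: 0.0
```

Call:
arm_command(increments=[0,0,0,0,0,0,0,0,0,0,0,0,0,0,0,0,0,0,0,0,0,0,0,0,0,0,0,0,0,0,0,0], claw=1)

```text
t: 4.2
eef_pos: [0.396, 0.2685, 0.0132]
eef_rot: [[0.977, 0.214, 0.0], [0.214, -0.977, 0.0], [0.0, -0.0, -1.0]]
ft_force: [-1.9, -0.3, 7.2]
finger_gap: 0.0085
gripper_force: 59.5
```

Call:
arm_command(increments=[0,0,0.004,0,0,0,0.008,0,0,0,0.012,0,0,0,0.015,0,0,0,0.015,0,0,0,0.012,0,0,0,0.006,0,0,0,0,0])

```text
t: 5.0
eef_pos: [0.3961, 0.2687, 0.0858]
eef_rot: [[0.977, 0.214, 0.002], [0.214, -0.977, 0.001], [0.002, -0.0, -1.0]]
ft_force: [0.7, -0.1, -2.8]
finger_gap: 0.0084
gripper_force: 58.5
```

Run:
```python
from h import *
import cv2
f=[cv2.resize(env.grab_frame(n)[y:y+100,x:x+100,::-1],None,fx=4,fy=4,interpolation=cv2.INTER_CUBIC) for n,x,y in(("top",165,190),("scene",390,140))]
cv2.imwrite("pics/g2.png",np.hstack(f))
s=env.observe();print(s["eef_pos"],s["ft_force"],s["torque"],s["finger_gap"])
```

```text
[0.39572377 0.26843172 0.08469126] [-0.17796195 -0.05674074 -1.56485259] [-0.07117805  0.27216758  0.01233387] 0.00811021102662659
```

View pics/g2.png

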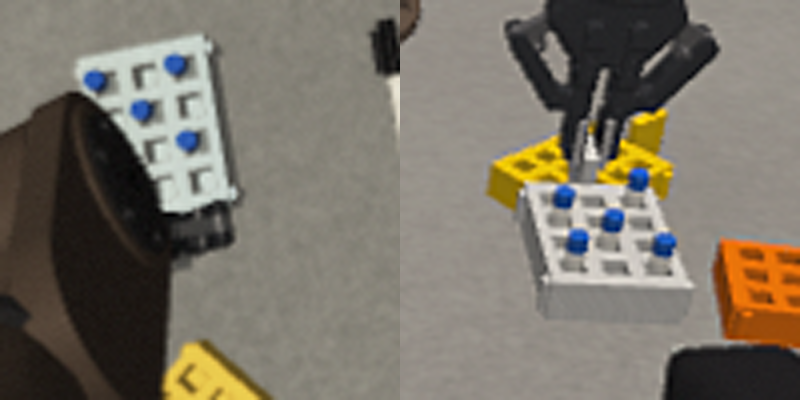

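Both crops show the tray lifted with all five tubes standing. I'll measure the droop.

```bash
cat >> h.py <<'E'
import cv2
from itertools import permutations
M3=np.array([[-36,25,46],[-12,-25,46],[12,0,46],[36,25,46],[36,-25,46]])/1e3
def caps(cam,c0,r):
    im=env.grab_frame(cam)[:,:,::-1].copy();hsv=cv2.cvtColor(im,cv2.COLOR_BGR2HSV);m=cv2.inRange(hsv,(105,150,60),(130,255,255))
    n,l,st,c=cv2.connectedComponentsWithStats(m);k=(st[:,4]>4)&(st[:,4]<200);k[0]=False
    c=c[k];return c[np.linalg.norm(c-c0,axis=1)<r]
def pnp(cam,c,R0,t0):
    # match caps to predicted by nearest, refine pose (world) from this view
    pr=proj(cam,M3@R0.T+t0);i=[int(np.argmin(np.linalg.norm(c-p,axis=1))) for p in pr]
    return i,np.linalg.norm(c[i]-pr,axis=1)
def pose(g,yaw,r=40):
    """joint fit in both views of x,y,z,yaw,pitch(+ = rear up),roll; g guess of origin"""
    from scipy.optimize import least_squares
    from scipy.spatial.transform import Rotation as Ro
    f=lambda q:(M3@Ro.from_euler("ZYX",[q[3],-q[4],q[5]]).as_matrix().T+q[:3])
    q0=np.r_[g,yaw,0,0];obs=[]
    for cam in("top","scene"):
        pr=proj(cam,f(q0));c=caps(cam,pr.mean(0),r)
        off=c.mean(0)-pr.mean(0) if len(c)==5 else 0
        for j,p in enumerate(pr+off):
            if len(c) and (d:=np.linalg.norm(c-p,axis=1)).min()<6: obs.append((cam,j,c[d.argmin()]))
    s=least_squares(lambda q:np.concatenate([proj(cm,f(q)[j])[0]-o for cm,j,o in obs]),q0,loss="soft_l1")
    return s.x,len(obs),np.abs(s.fun).max()
E
python3 - <<'E'
from h import *
s=env.observe();p=np.array(s["eef_pos"])
print(p,np.round(pose(np.r_[p[:2]+[.07,.015],p[2]-.013],.213)[0],4),pose(np.r_[p[:2]+[.07,.015],p[2]-.013],.213)[1:])
E
```

```text
[0.39572377 0.26843172 0.08469126] [ 0.4658  0.284   0.0718  0.2086 -0.0101  0.01  ] (9, np.float64(0.23811694005172512))
```

Call:
arm_command(increments=[0.002,-0.01,0,-0.008,0.004,-0.02,0,-0.008,0.006,-0.03,0,-0.008,0.006,-0.03,0,-0.008,0.006,-0.03,0,-0.008,0.006,-0.03,0,-0.008,0.006,-0.03,0,-0.008,0.006,-0.03,0,-0.008])

```text
t: 6.1
eef_pos: [0.4377, 0.0567, 0.0846]
eef_rot: [[0.989, 0.15, -0.0], [0.15, -0.989, -0.0], [-0.0, 0.0, -1.0]]
ft_force: [0.9, -0.2, -2.5]
finger_gap: 0.0082
gripper_force: 58.6
```

Call:
arm_command(increments=[0.006,-0.03,0,-0.008,0.006,-0.03,0,-0.008,0.006,-0.03,0,-0.008,0.006,-0.03,0,-0.008,0.004,-0.02,0,-0.008,0.002,-0.01,0,-0.004,0,0,0,0,0,0,0,0])

```text
t: 6.9
eef_pos: [0.4673, -0.091, 0.0846]
eef_rot: [[0.994, 0.108, -0.001], [0.108, -0.994, 0.0], [-0.001, -0.0, -1.0]]
ft_force: [0.7, -0.1, -3.5]
finger_gap: 0.0084
gripper_force: 58.7
```

```bash
cat > m.py <<'E'
from h import *
from math import cos,sin
th,o=.1033,np.array([.6983,-.0679])
s=env.observe();p=np.array(s["eef_pos"]);yaw=np.arctan2(s["eef_rot"][1][0],s["eef_rot"][0][0])
R=np.array([[cos(th),-sin(th)],[sin(th),cos(th)]])
print("tcp",p,yaw,"tcp in dock",np.round(R.T@(p[:2]-o),4),"F",np.round(s["ft_force"],1))
q,n,e=pose(np.r_[p[:2]+.0717*np.array([cos(yaw),sin(yaw)]),p[2]-.013],yaw)
print("tray",np.round(q,4),n,round(e,2),"in dock",np.round(R.T@(q[:2]-o),4),"dyaw",round(q[3]-th,4),"t",s["t"])
E
python3 m.py
```

```text
tcp [ 0.46734727 -0.09103784  0.084596  ] 0.10772225029341918 tcp in dock [-0.2321  0.0008] F [ 0.7 -0.1 -3.5]
tray [ 0.54   -0.0806  0.0723  0.0998  0.0074  0.0329] 7 0.69 in dock [-0.1588  0.0037] dyaw -0.0035 t 6.9
```

Call:
arm_command(increments=[0,-0.001,-0.01,-0.002,0,0,-0.015,-0.002,0,0,-0.015,0,0,0,-0.006,0,0,0,0,0])

```text
t: 7.5
eef_pos: [0.4674, -0.092, 0.0378]
eef_rot: [[0.995, 0.104, -0.002], [0.104, -0.995, 0.001], [-0.002, -0.001, -1.0]]
ft_force: [-0.0, 0.3, -2.2]
finger_gap: 0.0081
gripper_force: 58.7
```

```bash
python3 m.py
python3 - <<'E'
from h import *
f=[cv2.resize(env.grab_frame(n)[y:y+125,x:x+100,::-1],None,fx=4,fy=4,interpolation=cv2.INTER_CUBIC) for n,x,y in(("top",295,90),("scene",230,150))]
cv2.imwrite("pics/g3.png",np.hstack(f))
E
```

```text
tcp [ 0.46741302 -0.09201417  0.03782243] 0.10440060289808806 tcp in dock [-2.321e-01 -2.000e-04] F [-0.   0.3 -2.2]
tray [ 0.539  -0.084   0.026   0.1247  0.0014 -0.0012] 3 0.19 in dock [-0.1602  0.0004] dyaw 0.0214 t 7.5
```

View pics/g3.png

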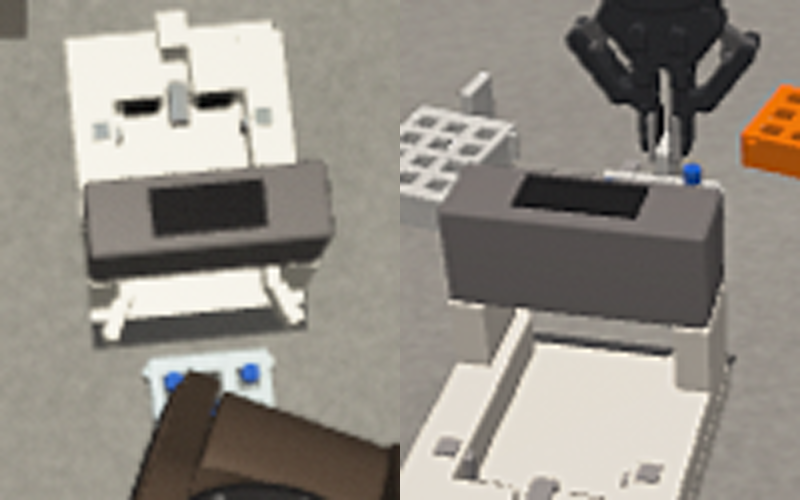

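The rear corners are at (144,365) and (272,350), and the mouth is ahead of them at about x=206, so the tray is lined up. I'll slide it in slowly and watch the forces.

Call:
arm_command(increments=[0.0099,0.001,0,0,0.0099,0.001,0,0,0.0099,0.001,0,0,0.0099,0.001,0,0,0,0,0,0])

```text
t: 8.2
eef_pos: [0.509, -0.0884, 0.0387]
eef_rot: [[0.995, 0.104, 0.001], [0.104, -0.995, -0.0], [0.001, 0.001, -1.0]]
ft_force: [-0.4, -0.3, -2.3]
finger_gap: 0.0081
gripper_force: 58.7
```

Call:
arm_command(increments=[0.005,0.0005,0,0,0.005,0.0005,0,0,0.005,0.0005,0,0,0.005,0.0005,0,0,0,0,0,0])

```text
t: 8.7
eef_pos: [0.5282, -0.0865, 0.0388]
eef_rot: [[0.995, 0.104, 0.001], [0.104, -0.995, -0.0], [0.001, 0.0, -1.0]]
ft_force: [-0.3, -0.0, -3.7]
finger_gap: 0.0082
gripper_force: 58.7
```

Call:
arm_command(increments=[0.008,0.0008,0,0,0.008,0.0008,0,0,0.008,0.0008,0,0,0.008,0.0008,0,0,0,0,0,0])

```text
t: 9.2
eef_pos: [0.5607, -0.0832, 0.0387]
eef_rot: [[0.995, 0.104, 0.001], [0.104, -0.995, -0.0], [0.001, 0.0, -1.0]]
ft_force: [-0.9, -1.1, -3.0]
finger_gap: 0.0083
gripper_force: 58.7
```

Call:
arm_command(increments=[0.007,0.0007,0,0,0.007,0.0007,0,0,0.006,0.0006,0,0,0.005,0.0005,0,0,0,0,0,0])

```text
t: 9.7
eef_pos: [0.5851, -0.0807, 0.0387]
eef_rot: [[0.995, 0.104, 0.0], [0.104, -0.995, -0.0], [0.0, 0.0, -1.0]]
ft_force: [0.0, 0.3, -3.1]
finger_gap: 0.0082
gripper_force: 58.7
```

Call:
arm_command(increments=[0,0,-0.002,0,0,0,-0.002,0,0,0,0,0])

```text
t: 10.0
eef_pos: [0.5842, -0.0808, 0.0344]
eef_rot: [[0.995, 0.103, -0.001], [0.103, -0.995, 0.0], [-0.001, -0.0, -1.0]]
ft_force: [0.1, 0.4, -2.6]
finger_gap: 0.0082
gripper_force: 58.7
```

Call:
arm_command(increments=[0,0,-0.001,0,0,0,0,0])

```text
t: 10.2
eef_pos: [0.5843, -0.0808, 0.034]
eef_rot: [[0.995, 0.104, -0.0], [0.104, -0.995, -0.0], [-0.0, 0.0, -1.0]]
ft_force: [-2.2, -0.1, 2.2]
finger_gap: 0.0083
gripper_force: 59.5
```

Call:
arm_command(increments=[0,0,-0.001,0,0,0,0,0])

```text
t: 10.4
eef_pos: [0.5842, -0.0809, 0.0335]
eef_rot: [[0.995, 0.104, -0.0], [0.104, -0.995, -0.0], [-0.0, 0.0, -1.0]]
ft_force: [-6.0, 0.1, 10.1]
finger_gap: 0.0084
gripper_force: 60.5
```

Call:
arm_command(increments=[0,0,0.001,0,0,0,0,0])

```text
t: 10.6
eef_pos: [0.5845, -0.0808, 0.034]
eef_rot: [[0.995, 0.104, 0.0], [0.104, -0.995, -0.0], [0.0, 0.0, -1.0]]
ft_force: [-2.4, -0.2, 2.4]
finger_gap: 0.0082
gripper_force: 59.3
```

Call:
arm_command(increments=[0,0,0,0,0,0,0,0,0,0,0,0,0,0,0,0], claw=0)

```text
t: 11.0
eef_pos: [0.5846, -0.0808, 0.0337]
eef_rot: [[0.995, 0.104, 0.0], [0.104, -0.995, -0.0], [0.0, 0.0, -1.0]]
ft_force: [0.3, 0.2, 0.0]
finger_gap: 0.0427
gripper_force: 0.0
```

Call:
arm_command(increments=[0,0,0.01,0,-0.002,0,0.02,0,-0.005,0,0.03,0,-0.01,0,0.03,0,-0.02,0,0.02,0])

```text
t: 11.5
eef_pos: [0.5483, -0.0809, 0.1463]
eef_rot: [[0.995, 0.104, 0.003], [0.104, -0.995, -0.001], [0.003, 0.001, -1.0]]
ft_force: [-0.4, 0.7, -0.1]
finger_gap: 0.0431
gripper_force: 0.0
```

```bash
python3 m.py
python3 - <<'E'
from h import *
f=[cv2.resize(env.grab_frame(n)[y:y+125,x:x+100,::-1],None,fx=4,fy=4,interpolation=cv2.INTER_CUBIC) for n,x,y in(("top",295,90),("scene",230,170))]
cv2.imwrite("pics/g4.png",np.hstack(f))
E
```

```text
tcp [ 0.54827722 -0.08094102  0.1462775 ] 0.10408089687508813 tcp in dock [-0.1506  0.0025] F [-0.4  0.7 -0.1]Traceback (most recent call last):
  File "m.py", line 7, in <module>
    q,n,e=pose(np.r_[p[:2]+.0717*np.array([cos(yaw),sin(yaw)]),p[2]-.013],yaw)
          ~~~~^^^^^^^^^^^^^^^^^^^^^^^^^^^^^^^^^^^^^^^^^^^^^^^^^^^^^^^^^^^^^^^^
  File "h.py", line 33, in pose
    s=least_squares(lambda q:np.concatenate([proj(cm,f(q)[j])[0]-o for cm,j,o in obs]),q0,loss="soft_l1")
    return func(*args, **kwargs)
    vector_fun = VectorFunction(
        fun_wrapped,
    ...<6 lines>...
        workers=workers
    )
    self._update_fun()
    ~~~~~~~~~~~~~~~~^^
    self.f = self.fun_wrapped(xp_copy(self.x))
             ~~~~~~~~~~~~~~~~^^^^^^^^^^^^^^^^^
    return np.atleast_1d(self.fun(x))
                         ~~~~~~~~^^^
    return self.f(x, *self.args, **self.kwargs)
           ~~~~~~^^^^^^^^^^^^^^^^^^^^^^^^^^^^^^
  File "h.py", line 33, in <lambda>
    s=least_squares(lambda q:np.concatenate([proj(cm,f(q)[j])[0]-o for cm,j,o in obs]),q0,loss="soft_l1")
                             ~~~~~~~~~~~~~~^^^^^^^^^^^^^^^^^^^^^^^^^^^^^^^^^^^^^^^^^^^
ValueError: need at least one array to concatenate
```

View pics/g4.png

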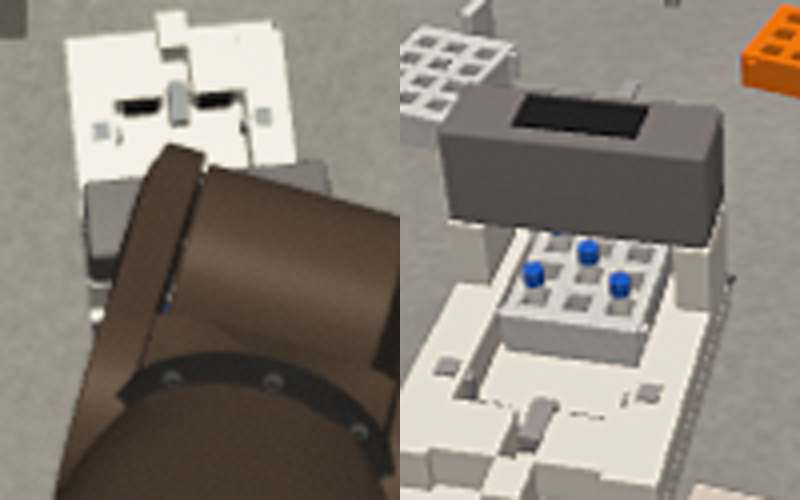

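The scene crop shows the tray seated in the channel with its tubes standing; its rear edge is at about (575,345). The tool can only yaw, so it can't lean away from the bridge. The alternative is to push the fin with the back of an open finger, with the gripper turned 90°. First I'll measure the open finger's outline from the earlier frame.

Run:
```python
from h import *
# start frame scene0 : TCP known, gripper open; and g1 crop
def plane(uv,p,yaw):
    P=env.camera_params("scene");K=P["K"];T=np.array(P["cam_to_world"])
    d=np.c_[uv,np.ones(len(uv))]@np.linalg.inv(K).T@T[:3,:3].T
    n=np.array([np.cos(yaw),np.sin(yaw),0]);c=T[:3,3]
    X=c+d*((p-c)@n/(d@n))[:,None]
    ty=np.array([np.sin(yaw),-np.cos(yaw),0])
    return np.c_[(X-p)@ty,X[:,2]-p[2]]
g=cv2.imread("pics/g1.png")[:,400:]
m=(g.max(2)<75).astype(np.uint8);m[:, :][240:]=0
p=np.array([.3922,.2647,.0976])
for y in range(0,140,6):
    xs=np.flatnonzero(m[y])
    if len(xs)<2: continue
    uv=np.array([[390+(x+.5)/4-.5,140+(y+.5)/4-.5] for x in(xs[0],xs[-1])])
    q=plane(uv,p,.2136)*1e3;print(y,xs[0],xs[-1],np.round(q[0]),np.round(q[1]))
```

```text
0 0 331 [128. 119.] [-71. 126.]
6 0 331 [127. 115.] [-72. 122.]
12 88 330 [ 73. 113.] [-72. 118.]
18 16 330 [116. 108.] [-73. 114.]
24 11 329 [119. 103.] [-73. 110.]
30 5 327 [122.  99.] [-73. 106.]
36 0 327 [125.  95.] [-74. 102.]
42 79 327 [76. 92.] [-75.  98.]
48 78 326 [76. 88.] [-75.  94.]
54 80 326 [74. 84.] [-76.  89.]
60 81 324 [73. 80.] [-76.  85.]
66 84 323 [70. 76.] [-76.  81.]
72 100 323 [60. 72.] [-77.  77.]
78 103 316 [57. 68.] [-74.  73.]
84 103 289 [57. 63.] [-58.  68.]
90 101 286 [57. 59.] [-57.  63.]
96 101 284 [57. 55.] [-57.  59.]
102 99 283 [57. 50.] [-57.  55.]
108 100 282 [56. 46.] [-58.  50.]
114 102 279 [54. 42.] [-57.  46.]
120 103 279 [53. 37.] [-58.  42.]
126 251 275 [-41.  37.] [-56.  37.]
132 253 259 [-43.  32.] [-47.  32.]
```

The open gripper's elbow knuckles reach ±77 mm starting about 40 mm above the fingertips, while the finger backs reach ±57 mm. So I'll push low with a finger back first. Then I'll drop the tips almost to the bench in front of the ramp and finish with the forward elbow, which stays short of the bridge. First I'll check where the forceps lie.

Run:
```python
from h import *
t=cv2.imread("pics/top0.png")
R=np.array([[np.cos(.1033),-np.sin(.1033)],[np.sin(.1033),np.cos(.1033)]]);o=np.array([.6983,-.0679])
for uv in((365,205),(368,205),(367,250),(371,250),(345,182),(268,240)):
    w=ray("top",uv,.002)[0,:2];print(uv,w.round(3),(R.T@(w-o)).round(3))
s=env.observe();print(s["joint_pos"],s["t"])
```

```text
(365, 205) [ 0.529 -0.135] [-0.175 -0.049]
(368, 205) [ 0.529 -0.144] [-0.176 -0.058]
(367, 250) [ 0.404 -0.14 ] [-0.3   -0.042]
(371, 250) [ 0.404 -0.151] [-0.301 -0.053]
(345, 182) [ 0.594 -0.079] [-0.105 -0.   ]
(268, 240) [0.428 0.133] [-0.248  0.228]
[-2.65900505e-01  4.68528871e-01  1.80988913e+00 -1.07973738e-04
  8.61490617e-01  1.20136633e+00] 11.7
```

Run:
```python
from h import *
for X in([.3922,.2647,.0976],[.3922,.2647,.1106],[.3976,.2686,.048],[.414,.272,.048]):
    q=proj("scene",X)[0];print(X,q.round(1),"crop",((q-[390,140]+.5)*4).round())
g=cv2.imread("pics/g1.png")[:,400:];print(g[100:170:5,[108,112,116,260,265,270]].max(2).T)
```

```text
[0.3922, 0.2647, 0.0976] [433.7 182.6] crop [177. 172.]
[0.3922, 0.2647, 0.1106] [434.5 178.4] crop [180. 155.]
[0.3976, 0.2686, 0.048] [431.9 199.5] crop [170. 240.]
[0.414, 0.272, 0.048] [432.9 203. ] crop [174. 254.]
[[ 37  26  29  21  36  93 126 154 152 149 145 194 240 241]
 [ 53  57  77  81  94 106 103 155 153 149 144 211 233 208]
 [103 111 126 127 120 105  58 148 153 150 152 240 212 152]
 [ 15  10  10  14  44  57  76  85 128 144 146 154 226 239]
 [ 19  74  84 107 116 122 116 120 140 144 147 150 198 246]
 [124 121 120 118  92  53 130 152 151 147 146 142 155 207]]
```

Call:
arm_command(increments=[-0.03,-0.004,0,0,-0.03,-0.004,0,0.1,-0.006,-0.001,0,0.14,0,0,0,0.14,0,0,0,0.14,0,0,0,0.14,0,0,0,0.14,0,0,0,0.14], claw=-1)

```text
t: 12.5
eef_pos: [0.4818, -0.0898, 0.1428]
eef_rot: [[0.498, 0.867, -0.001], [0.867, -0.498, 0.0], [-0.0, -0.001, -1.0]]
ft_force: [-0.8, -0.0, -0.4]
finger_gap: 0.0855
gripper_force: 0.0
```

Call:
arm_command(increments=[0,0,0,0.14,0,0,0,0.14,0,0,0,0.14,0,0,0,0.14,0,0,0,0.07,0,0,-0.03,0,0,0,-0.03,0,0,0,0,0])

```text
t: 13.3
eef_pos: [0.4802, -0.0893, 0.0805]
eef_rot: [[-0.103, 0.995, -0.006], [0.995, 0.103, 0.002], [0.003, -0.006, -1.0]]
ft_force: [-0.3, 1.1, 0.5]
finger_gap: 0.0851
gripper_force: 0.0
```

```bash
cat > k.py <<'E'
from h import *
s=env.observe();p=np.array(s["eef_pos"]);th=.1033;o=np.array([.6983,-.0679])
R=np.array([[np.cos(th),-np.sin(th)],[np.sin(th),np.cos(th)]])
print(s["t"],"tcp dock",(R.T@(p[:2]-o)*1e3).round(1),p[2].round(4),"yaw",np.arctan2(s["eef_rot"][1][0],s["eef_rot"][0][0]).round(4),"F dock",(R.T@np.array(s["ft_force"])[:2]).round(1),np.round(s["ft_force"][2],1),s["finger_gap"])
E
python3 k.py
```

```text
13.3 tcp dock [-219.2    1.2] 0.0805 yaw 1.6737 F dock [-0.2  1.1] 0.5 0.08509358543625738
```

Call:
arm_command(increments=[0,0,-0.03,0,0,0,-0.03,0,0,0,-0.01,0,0,0,0,0])

```text
t: 13.7
eef_pos: [0.4814, -0.0897, 0.0133]
eef_rot: [[-0.103, 0.995, -0.002], [0.995, 0.103, 0.001], [0.001, -0.002, -1.0]]
ft_force: [0.5, 0.1, 0.9]
finger_gap: 0.0854
gripper_force: 0.0
```

Call:
arm_command(increments=[0,0,-0.005,0,0,0,-0.003,0,0,0,0,0])

```text
t: 14.0
eef_pos: [0.4818, -0.0899, 0.0063]
eef_rot: [[-0.103, 0.995, 0.001], [0.995, 0.103, -0.0], [-0.0, 0.001, -1.0]]
ft_force: [-0.2, 0.5, 0.0]
finger_gap: 0.0852
gripper_force: 0.0
```

```bash
python3 k.py
python3 - <<'E'
from h import *
f=[cv2.resize(env.grab_frame(n)[y:y+100,x:x+100,::-1],None,fx=4,fy=4,interpolation=cv2.INTER_CUBIC) for n,x,y in(("top",295,165),("scene",250,130))]
cv2.imwrite("pics/g5.png",np.hstack(f))
E
```

```text
14.0 tcp dock [-217.6    0.5] 0.0063 yaw 1.6738 F dock [-0.1  0.5] 0.0 0.08517413061814039
```

View pics/g5.png

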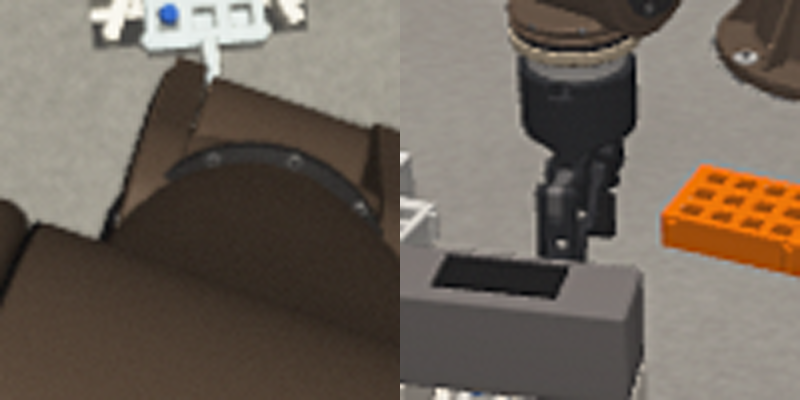

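The top crop shows the front end of the tray and its fin at about (205,55), with the arm hiding the gripper. The scene crop shows the open gripper turned 90°, the rear fingertip at about (600,236) and the front elbow bottom at about (560,250). Next, the rear fingertip height from that pixel.

Run:
```python
from h import *
P=env.camera_params("scene");K=P["K"];T=np.array(P["cam_to_world"]);th=.1033;o=np.array([.6983,-.0679])
n=np.array([np.cos(th),np.sin(th),0])
for uv,dx in(((600,236),-.260),((600,236),-.275),((561,252),-.1606),((561,252),-.1406)):
    u=[250+((uv[0]-400)+.5)/4-.5,130+(uv[1]+.5)/4-.5]
    d=T[:3,:3]@np.linalg.inv(K)@np.r_[u,1];c=T[:3,3];p0=np.r_[o,0]+dx*n
    X=c+d*((p0-c)@n/(d@n));print(dx,X.round(4),"lat",(X[:2]-o)@[-np.sin(th),np.cos(th)])
```

```text
-0.26 [ 0.4396 -0.0941  0.0431] lat 0.000649150025476707
-0.275 [ 0.4251 -0.0994  0.0332] lat -0.0031275585611331086
-0.1606 [ 0.5386 -0.0848  0.0937] lat -0.0003536431995822706
-0.1406 [ 0.5579 -0.0771  0.1074] lat 0.0053580222121297925
```

Call:
arm_command(increments=[0,0,-0.005,0,0,0,-0.005,0,0,0,-0.003,0,0,0,0,0])

```text
t: 14.5
eef_pos: [0.4812, -0.0897, -0.0078]
eef_rot: [[-0.103, 0.995, -0.001], [0.995, 0.103, 0.0], [0.0, -0.001, -1.0]]
ft_force: [-0.1, -0.1, -0.4]
finger_gap: 0.0855
gripper_force: 0.0
```

Call:
arm_command(increments=[0,0,-0.002,0,0,0,0,0])

```text
t: 14.7
eef_pos: [0.4814, -0.0898, -0.0094]
eef_rot: [[-0.103, 0.995, -0.0], [0.995, 0.103, 0.0], [0.0, -0.0, -1.0]]
ft_force: [0.3, -0.6, 0.8]
finger_gap: 0.0856
gripper_force: 0.0
```

Call:
arm_command(increments=[0,0,-0.002,0,0,0,0,0])

```text
t: 14.9
eef_pos: [0.4814, -0.0898, -0.0114]
eef_rot: [[-0.103, 0.995, -0.0], [0.995, 0.103, 0.0], [0.0, -0.0, -1.0]]
ft_force: [-0.7, 0.4, -0.6]
finger_gap: 0.0856
gripper_force: 0.0
```

Call:
arm_command(increments=[0,0,-0.001,0,0,0,-0.001,0,0,0,0,0])

```text
t: 15.2
eef_pos: [0.4814, -0.0898, -0.0133]
eef_rot: [[-0.103, 0.995, -0.0], [0.995, 0.103, 0.0], [0.0, -0.0, -1.0]]
ft_force: [-0.9, 0.2, 0.1]
finger_gap: 0.0855
gripper_force: 0.0
```

Call:
arm_command(increments=[0,0,-0.001,0,0,0,-0.001,0,0,0,0,0])

```text
t: 15.5
eef_pos: [0.4815, -0.0898, -0.0154]
eef_rot: [[-0.103, 0.995, -0.0], [0.995, 0.103, 0.0], [0.0, -0.0, -1.0]]
ft_force: [-0.4, -0.1, -0.3]
finger_gap: 0.0857
gripper_force: 0.0
```

Call:
arm_command(increments=[0,0,-0.001,0,0,0,-0.001,0,0,0,0,0])

```text
t: 15.8
eef_pos: [0.4814, -0.0898, -0.0174]
eef_rot: [[-0.103, 0.995, -0.0], [0.995, 0.103, 0.0], [0.0, -0.0, -1.0]]
ft_force: [0.4, -0.3, 0.4]
finger_gap: 0.0856
gripper_force: 0.0
```

Call:
arm_command(increments=[0,0,-0.001,0,0,0,-0.001,0,0,0,0,0])

```text
t: 16.1
eef_pos: [0.4814, -0.0898, -0.0194]
eef_rot: [[-0.103, 0.995, -0.0], [0.995, 0.103, 0.0], [0.0, -0.0, -1.0]]
ft_force: [-0.0, 0.9, 0.3]
finger_gap: 0.0856
gripper_force: 0.0
```

Call:
arm_command(increments=[0,0,-0.001,0,0,0,-0.001,0,0,0,0,0])

```text
t: 16.4
eef_pos: [0.4814, -0.0898, -0.0214]
eef_rot: [[-0.103, 0.995, -0.0], [0.995, 0.103, 0.0], [0.0, -0.0, -1.0]]
ft_force: [0.7, 0.6, 1.0]
finger_gap: 0.0853
gripper_force: 0.0
```

Call:
arm_command(increments=[0.006,0.0006,0,0,0.006,0.0006,0,0,0.005,0.0005,0,0,0.005,0.0005,0,0,0.005,0.0005,0,0])

```text
t: 16.9
eef_pos: [0.5088, -0.087, -0.0213]
eef_rot: [[-0.103, 0.995, -0.0], [0.995, 0.103, 0.0], [0.0, -0.0, -1.0]]
ft_force: [-1.7, -1.3, -0.2]
finger_gap: 0.0852
gripper_force: 1.0
```

Call:
arm_command(increments=[0.005,0.0005,0,0,0.005,0.0005,0,0])

```text
t: 17.1
eef_pos: [0.5188, -0.086, -0.0213]
eef_rot: [[-0.103, 0.995, -0.0], [0.995, 0.103, 0.0], [0.0, -0.0, -1.0]]
ft_force: [-1.5, -0.8, -0.6]
finger_gap: 0.0857
gripper_force: 0.8
```

```bash
cat >> k.py <<'E'
# tray x in dock from visible caps (scene): tube4,tube3,tube2 tops
c=caps("scene",proj("scene",np.r_[o+R@[.03,0],.066])[0],45)
w=ray("scene",c,.066)[:,:2];print("caps in dock mm",((w-o)@R*1e3).round(1).tolist())
E
python3 k.py
```

```text
17.1 tcp dock [-180.4    0.5] -0.0213 yaw 1.6738 F dock [-1.6 -0.6] -0.6 0.08566972103631193
caps in dock mm [[-32.1, -25.6], [-7.5, -0.1], [17.5, -25.4], [16.0, 25.0]]
```

Call:
arm_command(increments=[0.005,0.0005,0,0,0.005,0.0005,0,0,0.005,0.0005,0,0,0.004,0.0004,0,0,0,0,0,0])

```text
t: 17.65
eef_pos: [0.5382, -0.0842, -0.0213]
eef_rot: [[-0.103, 0.995, 0.001], [0.995, 0.103, -0.0], [-0.0, 0.001, -1.0]]
ft_force: [-0.8, 0.0, 0.6]
finger_gap: 0.0856
gripper_force: 0.0
```

Call:
arm_command(increments=[0.002,0.0002,0,0,0.002,0.0002,0,0,0,0,0,0])

```text
t: 17.95
eef_pos: [0.5412, -0.0837, -0.0213]
eef_rot: [[-0.103, 0.995, -0.001], [0.995, 0.103, 0.0], [0.0, -0.001, -1.0]]
ft_force: [-2.3, 0.7, 1.2]
finger_gap: 0.0853
gripper_force: 1.3
```

```bash
python3 k.py
```

```text
17.95 tcp dock [-157.9    0.5] -0.0213 yaw 1.6739 F dock [-2.2  0.9] 1.2 0.0852834097658533
caps in dock mm [[-33.5, 24.1], [-7.5, -25.0], [16.2, 0.9], [39.3, -24.3], [38.4, 25.7]]
```

Call:
arm_command(increments=[0.001,0.0001,0,0,0.001,0.0001,0,0])

```text
t: 18.2
eef_pos: [0.5418, -0.0834, -0.0213]
eef_rot: [[-0.103, 0.995, -0.003], [0.995, 0.103, 0.001], [0.001, -0.003, -1.0]]
ft_force: [-15.0, -2.2, 9.0]
finger_gap: 0.0856
gripper_force: 8.0
```

Call:
arm_command(increments=[0.001,0.0001,0,0,0.001,0.0001,0,0])

```text
t: 18.4
eef_pos: [0.5435, -0.0832, -0.0212]
eef_rot: [[-0.102, 0.995, -0.004], [0.995, 0.102, 0.001], [0.001, -0.003, -1.0]]
ft_force: [-13.7, -2.6, 6.7]
finger_gap: 0.0857
gripper_force: 6.7
```

```bash
python3 k.py
```

```text
18.4 tcp dock [-155.5    0.7] -0.0212 yaw 1.6734 F dock [-13.9  -1.1] 6.7 0.08572894224856316
caps in dock mm [[-30.3, 24.7], [-6.0, -23.6], [16.9, 2.0], [42.1, -23.1], [41.3, 27.3]]
```

Call:
arm_command(increments=[0.001,0.0001,0,0,0.001,0.0001,0,0])

```text
t: 18.65
eef_pos: [0.5459, -0.0831, -0.0212]
eef_rot: [[-0.102, 0.995, -0.003], [0.995, 0.102, 0.001], [0.001, -0.003, -1.0]]
ft_force: [-11.3, -1.1, 6.4]
finger_gap: 0.0855
gripper_force: 5.9
```

Call:
arm_command(increments=[0.001,0.0001,0,0,0.001,0.0001,0,0])

```text
t: 18.85
eef_pos: [0.5486, -0.083, -0.0213]
eef_rot: [[-0.103, 0.995, -0.002], [0.995, 0.103, 0.0], [0.001, -0.002, -1.0]]
ft_force: [-6.2, -0.2, 2.1]
finger_gap: 0.0852
gripper_force: 3.1
```

```bash
python3 k.py
```

```text
18.85 tcp dock [-150.5    0.4] -0.0213 yaw 1.6735 F dock [-6.1  0.5] 2.1 0.08515315250269785
caps in dock mm [[-25.5, 24.1], [0.1, -23.8], [23.3, 1.3], [47.3, -23.6], [46.3, 27.0]]
```

Call:
arm_command(increments=[0.001,0.0001,0,0,0.001,0.0001,0,0])

```text
t: 19.1
eef_pos: [0.5516, -0.0829, -0.0213]
eef_rot: [[-0.103, 0.995, 0.0], [0.995, 0.103, -0.0], [-0.0, 0.0, -1.0]]
ft_force: [0.1, -0.4, -0.9]
finger_gap: 0.0857
gripper_force: 0.5
```

Call:
arm_command(increments=[0.001,0.0001,0,0,0,0,0,0])

```text
t: 19.3
eef_pos: [0.5531, -0.0828, -0.0212]
eef_rot: [[-0.103, 0.995, 0.001], [0.995, 0.103, -0.0], [-0.0, 0.001, -1.0]]
ft_force: [0.1, -0.2, 0.2]
finger_gap: 0.0854
gripper_force: 0.0
```

```bash
python3 k.py
```

```text
19.3 tcp dock [-145.9    0.2] -0.0212 yaw 1.6739 F dock [ 0.1 -0.2] 0.2 0.08539594916204495
caps in dock mm [[-18.8, 24.6], [6.8, -24.4], [30.8, 0.2], [54.6, -25.8], [54.8, 25.1]]
```

It snapped through: the tray ran ahead of the finger to about x = 18.4 mm and the contact force dropped to zero. I'll back off, then check.

Call:
arm_command(increments=[-0.01,-0.001,0,0,-0.02,-0.002,0,0,-0.02,-0.002,0,0,-0.02,-0.002,0.02,0,0,0,0.05,0,0,0,0.05,0,0,0,0.05,0,0,0,0.03,0])

```text
t: 20.15
eef_pos: [0.4823, -0.0898, 0.1822]
eef_rot: [[-0.103, 0.995, 0.004], [0.995, 0.103, -0.001], [-0.002, 0.004, -1.0]]
ft_force: [0.6, -0.6, -0.3]
finger_gap: 0.0859
gripper_force: 0.0
```

Call:
arm_command(increments=[0,0,0,0,0,0,0,0,0,0,0,0,0,0,0,0,0,0,0,0,0,0,0,0])

```text
t: 20.75
eef_pos: [0.4823, -0.0896, 0.1781]
eef_rot: [[-0.103, 0.995, -0.001], [0.995, 0.103, 0.0], [0.001, -0.001, -1.0]]
ft_force: [1.2, -0.1, -1.0]
finger_gap: 0.0857
gripper_force: 0.0
```

```bash
python3 k.py
python3 - <<'E'
from h import *
f=[cv2.resize(env.grab_frame(n)[y:y+125,x:x+100,::-1],None,fx=4,fy=4,interpolation=cv2.INTER_CUBIC) for n,x,y in(("top",295,90),("scene",230,170))]
cv2.imwrite("pics/g6.png",np.hstack(f))
E
```

```text
20.75 tcp dock [-217.1    0.7] 0.1781 yaw 1.6738 F dock [ 1.2 -0.2] -1.0 0.08572790002225691
caps in dock mm [[-19.2, 24.1], [6.9, -24.2], [30.1, 0.8], [54.4, -24.4], [54.0, 26.5]]
```

View pics/g6.png

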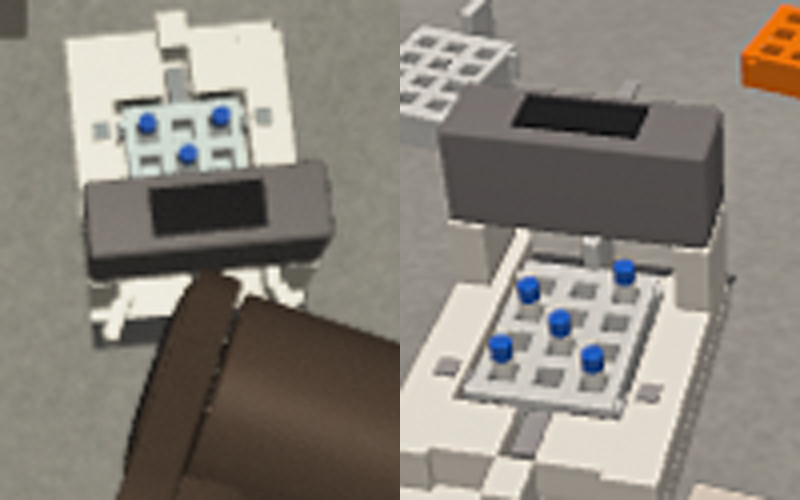

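The picture shows the tray against the stop, past the rollers, with all five tubes upright. Its rear edge is at about (545,400) and the measured origin is about x = 18.3 mm, unchanged since I let go. I'm handing it in.

```bash
python3 -c "
from rig import env
print(env.finish_job())"
```

```text
the job is handed in; nothing more can be done
None
```

The loaded tray is caught in the dock at about x = 18 mm with all five tubes standing and the gripper clear, and I've handed the job in; the last stretch was pushed with the open gripper's knuckle on the fin, because the tool could not lean away from the bridge.

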